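# Touch off a setting pin on two gauges and hold it over the drill bush

### The job

Take the steel setting pin out of its wooden stand and touch its tip gently on the middle of the short gauge's cap until the cap sinks a few millimetres, not to its stop, and then likewise on the tall gauge. Then carry the pin over the wall of the steel tray, without shifting the loose things on the way or touching tray or jig with it, and hold it still and upright with its tip centred about 10 mm above the mouth of the wider of the drill jig's two bushes. Do not lower it in or let go: the program finishes while the gripper holds the pin there in the air.

Things in the scene. Friction and masses are not known exactly. Their poses are not given: they have to be found in the camera images.
- setting_pin: loose steel pin, 116 mm long, 0.1 to 0.2 kg, upright in the stand (lift it straight up). Origin at the lowest point of its round tip, z up along the pin, x and y square to the handle's flats. Shank 10 mm in diameter, z = 0 to 60 mm, all of it in the hole; dark collar 30 mm in diameter, z = 60 to 66 mm; square handle 20 x 20 mm, z = 66 to 116 mm
- pin_tip (a point): lowest point of the pin's round tip (same as the pin's origin)
- pin_grip (a point): point on the axis of the pin's square 20 mm handle, 94 mm above the tip: the place to grip, from above, across two flats
- pin_stand: fixed light wooden block 64 x 64 x 75 mm with one vertical through hole 14 mm in diameter, in which the pin stands loosely, its collar resting on the block's top. Origin at the centre of the underside
- short_gauge: fixed short spring gauge: foot 56 mm in diameter and 6 mm high, round aluminium body 40 mm in diameter up to 24 mm, and a flat steel cap 28 mm in diameter on top whose upper face stands 40 mm above the bench. Origin at the centre of the underside
- short_plunger (a joint): how far the short gauge's cap is pressed straight down, m: 0 = up, 0.010 = at its stop. Spring about 1.2 N at the start of travel, plus 0.8 N per mm; it springs back by itself
- short_cap (a point): centre of the upper face of the short gauge's cap (moves with the cap)
- tall_gauge: fixed tall spring gauge, the same but with its body 40 mm in diameter up to 64 mm, and its cap's upper face 80 mm above the bench. Origin at the centre of the underside. The two gauges may change places
- tall_plunger (a joint): how far the tall gauge's cap is pressed straight down, m: 0 = up, 0.010 = at its stop. Spring as in the short gauge
- tall_cap (a point): centre of the upper face of the tall gauge's cap (moves with the cap)
- tray: fixed grey open steel tray 190 x 190 mm, walls 70 mm high and 4 mm thick, floor 10 mm thick. Origin at the centre of its underside
- drill_jig: fixed aluminium block 120 (x) x 60 (y) x 30 mm on the tray's floor, turned any way, with two upright round steel bushes that stand 8 mm proud of its top: the wider (bore 24 mm, outside 36 mm) at x = -28 mm, the narrower (bore 10 mm, outside 22 mm) at x = +34 mm. Origin at the centre of the block's underside, z up
- bush_mouth (a point): centre of the mouth (upper rim) of the wider bush, 48 mm above the bench; its z points up
- filler_tub: heavy round plastic tub with lid that stands fast, 103 mm in diameter, 70 mm high, bystander between gauges and tray. Origin at the centre of the underside
- wood_block: loose wooden block 45 x 70 mm, 45 mm high, bystander between gauges and tray. Origin at the centre of the underside
- tape_measure: loose yellow tape measure 38 x 78 mm, 67 mm high, bystander between gauges and tray. Origin at the centre of the underside
- carpenter_pencil: loose flat red pencil, 173 mm long, 8 mm high, lying near the bench's front edge, bystander. Origin at the centre of the underside
- bolt: loose steel hexagon bolt, 65 mm long, 17 mm high, lying on the right, bystander. Origin at the centre of the underside
There are look-alikes about, which are no part of the job. What is shaped like the setting_pin but orange is not meant.

How it is judged (in metres and radians):
On the way, in this order (a step that is already met when the one before it is completed fails the run):
1. the held pin's tip presses the middle of the short gauge's cap down by at least 1.5 mm (value of joint short_plunger above 0.0015 m and contact force between setting_pin and short_gauge above 0.5 N and horizontal distance between pin_tip and short_cap below 0.01 m and distance between pin_tip and short_cap below 0.01 m and contact force between the fingers and setting_pin above 1 N), for 0.2 s.
2. then the held pin's tip presses the middle of the tall gauge's cap down by at least 1.5 mm (value of joint tall_plunger above 0.0015 m and contact force between setting_pin and tall_gauge above 0.5 N and horizontal distance between pin_tip and tall_cap below 0.01 m and distance between pin_tip and tall_cap below 0.01 m and contact force between the fingers and setting_pin above 1 N), for 0.2 s.
At the end, for the whole second after the job is handed in: The gripper still holds the pin (over 1 N), at rest and upright within 0.12 rad, its tip within 7 mm of the wider bush's axis and 3 to 20 mm above its mouth, touching neither jig nor tray; both gauge caps are up again and every loose bystander is within 20 mm of where it stood (horizontal distance between pin_tip and bush_mouth below 0.007 m and z of pin_tip in the frame of bush_mouth between 0.003 and 0.02 m and angle between setting_pin's own z axis and vertical below 0.12 rad and contact force between the fingers and setting_pin above 1 N and linear speed of setting_pin below 0.02 m/s and angular speed of setting_pin below 0.15 rad/s and contact force between setting_pin and drill_jig below 0.1 N and contact force between setting_pin and tray below 0.1 N and value of joint each of short_plunger, tall_plunger below 0.001 m and distance of each of wood_block, tape_measure, carpenter_pencil, bolt from where it was at the start of the episode below 0.02 m); the arm keeps its last pose, push and grip.
It fails at once if a gauge is pressed to its stop (beyond 9 mm) or with more than 20 N (value of joint any of short_plunger, tall_plunger above 0.009 m or contact force between setting_pin and short_gauge above 20 N or contact force between setting_pin and tall_gauge above 20 N).
It fails at once if the pin touches the tray or the drill jig (over 1 N) (contact force between setting_pin and tray above 1 N or contact force between setting_pin and drill_jig above 1 N).
It fails at once if a bystander is shifted by more than 20 mm (distance of any of wood_block, tape_measure, carpenter_pencil, bolt from where it was at the start of the episode above 0.02 m).
It also fails if it takes over 51 s, if anything falls off the work surface, if the arm or the gripper's body presses on something with over 40 N, if the wrist force passes 120 N, or if a joint passes its speed limit or range.

### The arm

A 6-joint arm with a two-finger parallel gripper is mounted at the origin on a cart in front of the work surface, level with it; the furniture and walls round the work are solid. World frame = base frame: x ahead of the robot, y to its left, z up, the work surface at z = 0. Lengths are in mm, angles in degrees, forces in N, time in s.
With the tool pointing down it reaches from about 350 to 850 mm from the base axis. Payload 8.1 kg.
Tool frame: the origin (TCP) lies at the very end of the fingers, on their centre line; the grasp point (between the pads) lies 19 mm behind it; z points along the fingers, y is the line along which they close (so a half turn about z gives the same grasp; the last joint's range is limited). The gripper opens to 85 mm and grips with 20 to 120 N. Pads are 22 mm wide; open, the fingers measure 114 mm over their backs; the gripper's body (76 mm by 85 mm) begins 54 mm behind the grasp point. The pads swing forward as they close: fully open they stand 13 mm farther back than shut.
Start: joints at [63.002, 7.471, 85.268, -0, 87.261, -4.893], TCP at [225.76, 555.912, 231.292] pointing down, gripper open.
Joint ranges: [-169.43, 169.43], [-51.17, 129.36], [1.28, 143.12], [-76.62, 256.62], [0, 156.53], [-152.29, 152.29]. Speed limits (degrees/s): [136.94, 136.94, 159.86, 180, 180, 180].

### API

Orientations are given as [roll, pitch, yaw] about the fixed x, y, z axes, in that order (R = Rz(yaw) Ry(pitch) Rx(roll)).
In Python, from bench import status, viewer, job gives the robot as it stands.
- The arm moves only by the tool arm_command, never from a script. Its argument "targets" is a list that holds one entry, the list of rows, each a list of 7 numbers: the shift along the world's x, y, z in m, then the turn, a rotation vector about the world's x, y, z in rad, then the opening, from -1 (shut) to 1 (fully open). In form: [[[dx, dy, dz, rx, ry, rz, gripper], ...]]. A call has 1 to 10 rows; each row shifts and turns the commanded pose from where the row before left it; what a row does not reach is not made up. A row lasts 1/8 s, in which the tool goes at most 62.5 mm and 10.7 degrees, less where a joint would pass 70% of its speed; a pose out of reach is approached as far as the arm can. A call with a gripper value outside its range is refused whole. The fingers move at their own pace and stop on an object; "force" is the grip in N (left out, the last holds). Time passes only in rows, so rows that do not move let the fingers close. It gives the time, the measured TCP pose, the force, the opening and the grip force at its end, in the units of the state.
- status.sense(): the state, without advancing time (a new reading comes with each control period).
- viewer.snapshot(name): name is "scene" or "top"; returns the picture (400x640x3 uint8, red, green, blue); there is no depth.
- viewer.camera_model(name): a dict with "vertical_fov" (degrees; the focal length in pixels is half the picture's height over the tangent of half this angle, whatever the lens; pixels are square), "cx", "cy" (the principal point, pixels), "k1" (the pictures are not rectified: a ray, as slopes to the right and down, at radius r is drawn at 1 + k1 r^2 times it, then the intrinsics apply), "xyz" and "attitude" of the camera in the world. Camera axes: x right, y down, z forward; pixel columns grow to the right and rows downward; lengths in mm; the calibration is good to about 2 mm. A picture is of the moment at which its call begins. camera_model takes no time and is no camera call.
- job.hand_in(): hands the job in; it is judged then, once.
The state is a dict: "time": time; "joint_pos": joint angles; "qd": joint speeds; "joint_efforts": joint torques, N m; "tool_pos": TCP position; "tcp_rot": TCP orientation; "ft_force": force on the tool from outside, world axes, zero at the start; "wrist_torque": the same for the moment, N m; "finger_gap": finger opening in mm; "grip_force": force on a finger pad.
Only numpy, scipy, OpenCV 4.12 (cv2) and the standard library are available. Lean on these libraries where they do the work, as an engineer would, in place of code of your own. Each camera call takes 0.05 s, during which the arm holds its last target. There are 200 camera calls.

## Working session

There is one attempt and no reset: what is moved stays moved. The work goes in short steps, Python scripts to look and compute and a tool call to move; the robot and the scene stay as the last step left them, time stands still between calls to the robot, and variables do not carry over. Pictures are saved under pics/ and viewed, at most 10 in all, crops included, and the job is handed in when it is done.

Besides the shell and the picture viewer there is one more tool, called after "Request:" by a JSON object that holds its "api" and its "payload". arm_command: Moves the arm, as the interface text tells. Its arguments: {"type":"object","properties":{"targets":{"type":"array"},"force":{"type":"number"}},"required":["targets"]}

```bash
mkdir -p pics; cat > h.py <<'E'
import numpy as np, cv2
from bench import status, viewer, job
from scipy.spatial.transform import Rotation as R
def cam(n):
    m=viewer.camera_model(n); f=200/np.tan(np.radians(m["vertical_fov"])/2); return m,f
def rot(m):
    a=np.array(m["attitude"],float)
    return a if a.shape==(3,3) else R.from_euler('xyz',a,degrees=True).as_matrix()
def px2w(n,u,v,z):
    m,f=cam(n); d=np.array([(u-m["cx"])/f,(v-m["cy"])/f]); s=d.copy()
    for _ in range(30): s=d/(1+m["k1"]*(s@s))
    r=rot(m)@np.array([*s,1]); c=np.array(m["xyz"]); return c+r*(z-c[2])/r[2]
def w2px(n,p):
    m,f=cam(n); q=rot(m).T@(np.array(p,float)-m["xyz"]); s=q[:2]/q[2]; s=s*(1+m["k1"]*(s@s)); return s*f+[m["cx"],m["cy"]]
def snap(n,name,crop=None,k=1):
    im=viewer.snapshot(n)[:,:,::-1]
    if crop: x,y,w,h=crop; im=im[y:y+h,x:x+w]
    cv2.imwrite('pics/'+name,cv2.resize(im,None,fx=k,fy=k,interpolation=cv2.INTER_CUBIC))
E
python3 - <<'E'
from h import *
snap('top','t0.png',k=1.25); snap('scene','s0.png',k=1.25)
for n in('top','scene'): print(viewer.camera_model(n))
print(status.sense())
E
```

```text
{'vertical_fov': 52.93065780804561, 'cx': 324.01023460756176, 'cy': 200.47878209214196, 'k1': -0.04409104624118215, 'xyz': array([ 445.32467422,    4.90785378, 1119.24743364]), 'attitude': array([-175.73948842,   -0.29786389,  -89.59124665])}
{'vertical_fov': 43.723197623862006, 'cx': 328.2746240039395, 'cy': 201.19834214625607, 'k1': -0.012705051725463287, 'xyz': array([-584.38399269, -660.21789522,  985.49906699]), 'attitude': array([-125.36710216,   -0.90850685,  -57.62284958])}
{'time': 0.1, 'joint_pos': array([ 6.29998267e+01,  7.51170996e+00,  8.53246072e+01,  2.61648201e-03,
        8.72597340e+01, -4.89298810e+00]), 'qd': array([ 0.04764104, -0.03002378, -0.03550966, -0.04118494,  0.01142499,
       -0.06317216]), 'joint_efforts': array([ 1.03862803e-03, -5.70944953e+01, -5.01946127e+01,  8.27263761e-06,
        7.89517129e-03,  5.95578422e-05]), 'tool_pos': array([225.54237291, 555.46219489, 230.32460606]), 'tcp_rot': array([-1.79904522e+02, -1.07964324e-02,  1.57892679e+02]), 'ft_force': array([-0.47267769, -0.5348563 ,  0.27285486]), 'wrist_torque': array([ 0.01914796,  0.0060635 , -0.00701505]), 'grip_force': 0.0, 'finger_gap': 85.39324836053414}
```

View pics/t0.png

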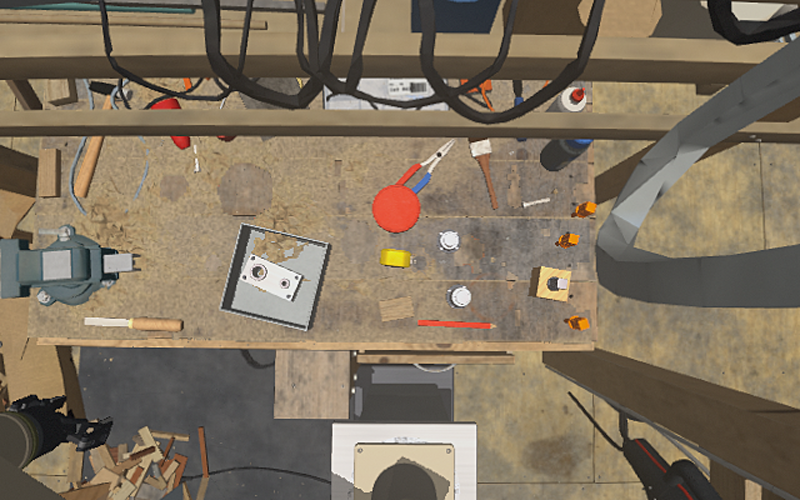

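View pics/s0.png

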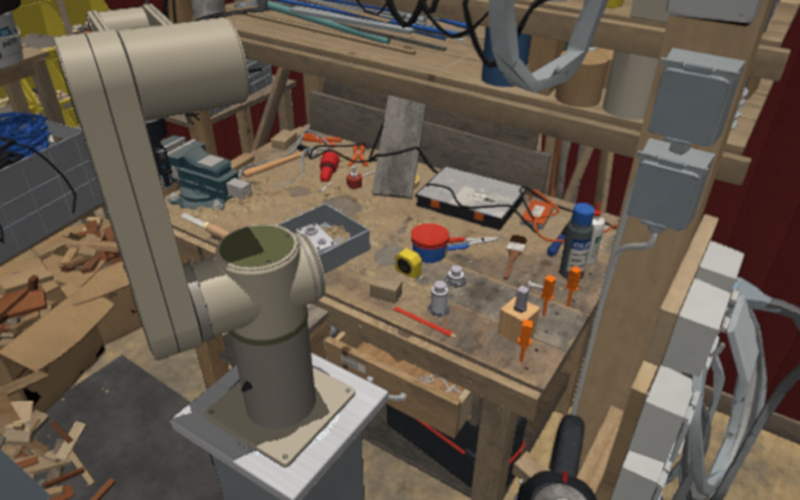

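The top view shows the grey pin at (557,284) in the wooden stand. Its look-alikes are the orange pins at (586,210), (568,240) and (579,322). The gauges are at (449,240), which is short, and (460,296), which is tall. The bushes are at (260,271), the wider one, and (284,283). I choose the grey pin in the stand and will check it in a close crop.

```bash
python3 - <<'E'
from h import *
im=viewer.snapshot('top')[:,:,::-1]
a=im[180:255,340:480]; b=im[195:255,180:280]
cv2.imwrite('pics/c1.png',cv2.resize(a,None,fx=5.5,fy=5.5,interpolation=cv2.INTER_CUBIC))
cv2.imwrite('pics/c2.png',cv2.resize(b,None,fx=8,fy=8,interpolation=cv2.INTER_CUBIC))
im=viewer.snapshot('scene')[:,:,::-1]
cv2.imwrite('pics/c3.png',cv2.resize(im[195:295,310:470],None,fx=5,fy=5,interpolation=cv2.INTER_CUBIC))
E
```

```text
(no output)
```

View pics/c1.png

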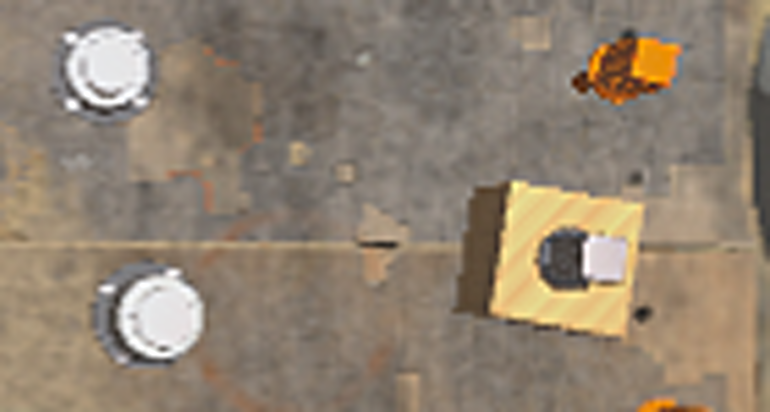

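View pics/c2.png

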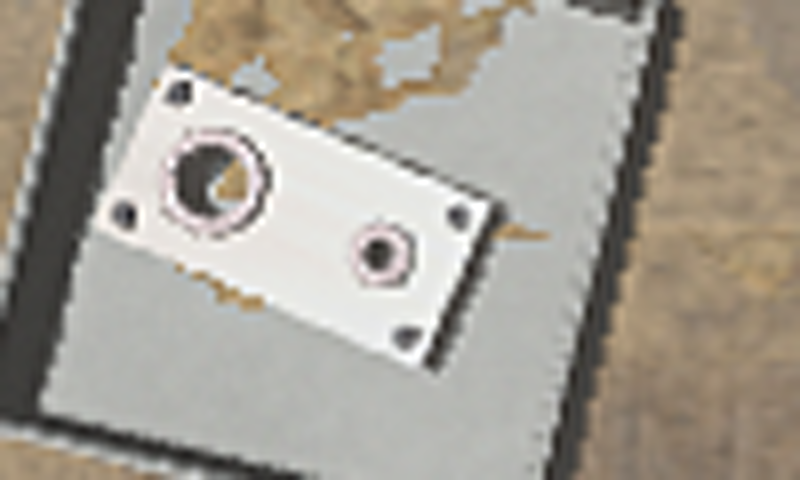

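View pics/c3.png

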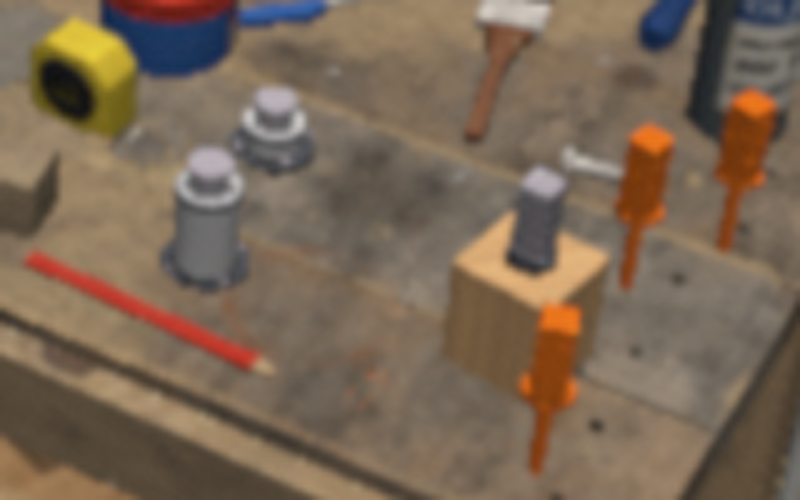

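The crops confirm the steel pin in the stand, with its handle top at c1 (605,258). The short cap is at c1 (112,65) and the tall cap at (164,317). The wider bush is at c2 (215,183) and the narrower at (381,254). In c3 the handle top is at (545,182), the short cap at (277,99) and the tall cap at (211,163).

```bash
python3 - <<'E'
from h import *
def c1(x,y): return 340+(x+.5)/5.5-.5,180+(y+.5)/5.5-.5
def c2(x,y): return 180+(x+.5)/8-.5,195+(y+.5)/8-.5
def c3(x,y): return 310+(x+.5)/5-.5,195+(y+.5)/5-.5
def p(l,n,uv,z): print(l,px2w(n,*uv,z)[:2].round(1))
p('handle top','top',c1(605,258),131);p('handle scene','scene',c3(545,182),131)
cs=[px2w('top',*c1(*q),75)[:2] for q in((515,182),(642,203),(628,337),(490,312))]
print('stand c',np.mean(cs,0).round(1),[ (np.linalg.norm(cs[i]-cs[i-1]).round(1),np.degrees(np.arctan2(*(cs[i]-cs[i-1])[::-1])).round(1)) for i in range(4)])
hs=[px2w('top',*c1(*q),131)[:2] for q in((585,236),(628,238),(625,282),(582,280))]
print('handle edges',[ (np.linalg.norm(hs[i]-hs[i-1]).round(1),np.degrees(np.arctan2(*(hs[i]-hs[i-1])[::-1])).round(1)) for i in range(4)])
p('short','top',c1(112,65),40);p('short body','top',c1(108,65),24);p('short s','scene',c3(277,99),40)
p('tall','top',c1(164,317),80);p('tall body','top',c1(160,316),64);p('tall s','scene',c3(211,163),80)
p('bush','top',c2(215,183),48);p('narrow','top',c2(381,254),48)
for q in((180,75),(495,198),(428,368),(98,225)): p('jig corner','top',c2(*q),40)
p('orange top','top',c1(657,60),116);p('orange2','top',(579/1.25,322/1.25),116);p('orange3','top',(586/1.25,210/1.25),116)
for n,q in dict(tub=(396,208),tape=(395,258),wood=(397,308)).items(): p(n,'top',(q[0]/1.25,q[1]/1.25),{'tub':70,'tape':67,'wood':45}[n])
for q in((243,224),(328,243),(308,329),(221,310)): p('tray','top',(q[0]/1.25,q[1]/1.25),70)
# sharpen handle yaw: white top-face pixels
im=viewer.snapshot('top'); sub=im[218:236,440:460].astype(int); print(sub[:,:,2]-sub[:,:,0]+0); 
E
```

```text
handle top [ 456.9 -310.3]
handle scene [ 457.8 -309.1]
stand c [ 457.2 -310.9] [(np.float64(62.9), np.float64(-11.6)), (np.float64(61.6), np.float64(-99.0)), (np.float64(64.0), np.float64(173.1)), (np.float64(66.8), np.float64(80.1))]
handle edges [(np.float64(19.8), np.float64(-4.7)), (np.float64(19.5), np.float64(-92.3)), (np.float64(19.8), np.float64(175.2)), (np.float64(19.5), np.float64(87.7))]
short [551.1 -97. ]
short body [552.6 -96.5]
short s [552.3 -95. ]
tall [ 428.6 -117.8]
tall body [ 428.8 -117.7]
tall s [ 427.9 -116.9]
bush [477.4 313.7]
narrow [454.2 257.5]
jig corner [513.9 328.9]
jig corner [473.4 221.4]
jig corner [416.3 242.7]
jig corner [463.1 355.2]
orange top [ 547.9 -340.7]
orange2 [ 379.6 -348.5]
orange3 [ 605.6 -366.9]
tub [613.5  19.7]
tape [508.   20.9]
wood [402.8  16.1]
tray [577.2 342.3]
tray [538.3 161.7]
tray [358.9 200.1]
tray [396.4 383.1]
[[ -93 -107 -107  -98  -97  -96 -100 -108 -111 -101 -100  -95  -96  -90
   -87 -104 -107  -30  -38  -41]
 [-106 -109  -99  -97 -100  -99 -108 -113 -100  -98  -94  -96  -92  -85
   -99 -107  -92  -33  -39  -40]
 [
[... 978 characters left out ...]
8  -10   -8   -6   -7   -8   -2  -48
  -113  -62  -48  -51  -51  -50]
 [   1   -3   -4   -5   -2   -7   -3  -10   -3    2   -5   -5   -1  -72
  -107  -58  -51  -51  -55  -56]
 [  -9    4    1    4    1   -4    1  -74  -72  -51  -52  -54  -73  -96
  -100  -41  -50  -48  -51  -52]
 [ -73  -48  -45  -34  -42  -55  -57 -113 -110 -114 -116 -109 -102  -99
  -102  -42  -50  -49  -48  -50]
 [ -99 -110 -110 -106 -102 -103 -107 -103 -105 -107 -102  -98  -95 -106
  -102  -45  -55  -52  -48  -51]
 [-102 -102 -100  -91  -95 -100 -102 -104 -106  -99  -96  -95 -104 -109
   -97  -48  -53  -52  -48  -52]
 [-100  -97  -93  -94 -100 -101 -104 -105 -101  -97  -93 -103 -105 -104
   -67  -48  -49  -40  -47  -53]]
```

Request:
{"api": "arm_command", "payload": {"targets": [[[0.0463,-0.051,0,0,0,0.06,1],[0.0463,-0.051,0,0,0,0.06,1],[0.0463,-0.051,0,0,0,0.06,1],[0.0463,-0.051,0,0,0,0.06,1],[0.0463,-0.051,0,0,0,0.06,1],[0,-0.061,0,0,0,0,1],[0,-0.061,0,0,0,0,1],[0,-0.061,0,0,0,0,1],[0,-0.061,0,0,0,0,1],[0,-0.061,0,0,0,0,1]]], "force": 60}}

```text
time: 1.5
tool_pos: [435.5, 17.7, 231.5]
tcp_rot: [-180.0, 0.0, 175.1]
ft_force: [0.3, -1.0, 0.6]
finger_gap: 85.5
grip_force: 0.0
```

Request:
{"api": "arm_command", "payload": {"targets": [[[0,-0.061,0,0,0,0,1],[0,-0.061,0,0,0,0,1],[0,-0.061,0,0,0,0,1],[0,-0.061,0,0,0,0,1],[0,-0.061,0,0,0,0,1],[0,0,0,0,0,0,1],[0,0,0,0,0,0,1],[0,0,0,0,0,0,1]]]}}

```text
time: 2.5
tool_pos: [436.1, -284.3, 231.4]
tcp_rot: [180.0, 0.0, 175.2]
ft_force: [0.1, 0.8, -0.8]
finger_gap: 85.4
grip_force: 0.0
```

Request:
{"api": "arm_command", "payload": {"targets": [[[0.0105,-0.0128,0,0,0,0,1],[0.0105,-0.0128,0,0,0,0,1],[0,0,-0.03,0,0,0,1],[0,0,-0.03,0,0,0,1],[0,0,0,0,0,0,1]]]}}

```text
time: 3.12
tool_pos: [455.7, -308.6, 168.8]
tcp_rot: [179.8, -0.2, 175.2]
ft_force: [-0.5, 0.4, -0.5]
finger_gap: 85.7
grip_force: 0.0
```

```bash
python3 - <<'E'
from h import *
s=status.sense(); print(s['tool_pos'],s['tcp_rot'],s['joint_pos'])
snap('scene','s1.png',(350,160,128,100),6)
E
```

```text
[ 455.70691921 -308.59325523  168.77520392] [179.82900004  -0.23940671 175.19331757] [-3.94458619e+01  2.26054115e+00  9.73731932e+01  4.67225873e-03
  8.06604343e+01 -1.24639592e+02]
```

View pics/s1.png

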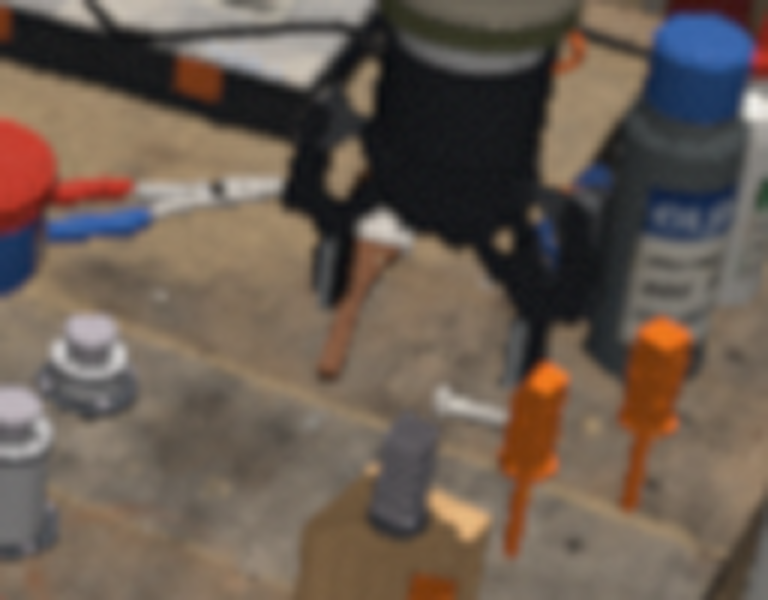

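The crop shows the open fingers, with ends at (328,300) and (520,380), centred above the steel handle at (410,430). The orange pins are clear of them. Descending.

Request:
{"api": "arm_command", "payload": {"targets": [[[0.0012,-0.001,-0.02,0,0,0,1],[0,0,-0.02,0,0,0,1],[0,0,-0.02,0,0,0,1],[0,0,-0.018,0,0,0,1],[0,0,0,0,0,0,1],[0,0,0,0,0,0,-1],[0,0,0,0,0,0,-1],[0,0,0,0,0,0,-1],[0,0,0,0,0,0,-1],[0,0,0,0,0,0,-1]]], "force": 60}}

```text
time: 4.42
tool_pos: [458.4, -311.8, 94.0]
tcp_rot: [180.0, 0.0, 175.1]
ft_force: [-0.4, 4.0, 5.9]
finger_gap: 19.6
grip_force: 58.6
```

Request:
{"api": "arm_command", "payload": {"targets": [[[0,0,0,0,0,0,-1],[0,0,0,0,0,0,-1],[0,0,0,0,0,0,-1],[0,0,0,0,0,0,-1]]]}}

```text
time: 4.92
tool_pos: [458.4, -311.9, 94.0]
tcp_rot: [180.0, 0.0, 175.1]
ft_force: [-0.2, 4.4, 5.7]
finger_gap: 19.2
grip_force: 58.6
```

Request:
{"api": "arm_command", "payload": {"targets": [[[0,0,0.01,0,0,0,-1],[0,0,0.015,0,0,0,-1],[0,0,0.02,0,0,0,-1],[0,0,0.02,0,0,0,-1],[0,0,0.02,0,0,0,-1],[0,0,0.02,0,0,0,-1],[0,0,0.005,0,0,0,-1],[0,0,0,0,0,0,-1],[0,0,0,0,0,0,-1]]]}}

```text
time: 6.05
tool_pos: [457.5, -311.7, 202.1]
tcp_rot: [179.9, -0.1, 175.1]
ft_force: [-0.8, 0.5, -1.3]
finger_gap: 19.2
grip_force: 58.9
```

```bash
python3 - <<'E'
from h import *
s=status.sense(); print(s['tool_pos'],s['tcp_rot'],s['ft_force'],s['grip_force'])
a=viewer.snapshot('scene')[165:265,355:455,::-1]; b=viewer.snapshot('top')[190:260,400:500,::-1]
a=cv2.resize(a,None,fx=6,fy=6,interpolation=cv2.INTER_CUBIC)
cv2.imwrite('pics/s2.png',a)
E
```

```text
[ 457.51228005 -311.67691565  202.1243105 ] [ 1.79938993e+02 -8.96559644e-02  1.75081184e+02] [-0.77923958  0.50389176 -1.2819741 ] 58.89300227165222
```

View pics/s2.png

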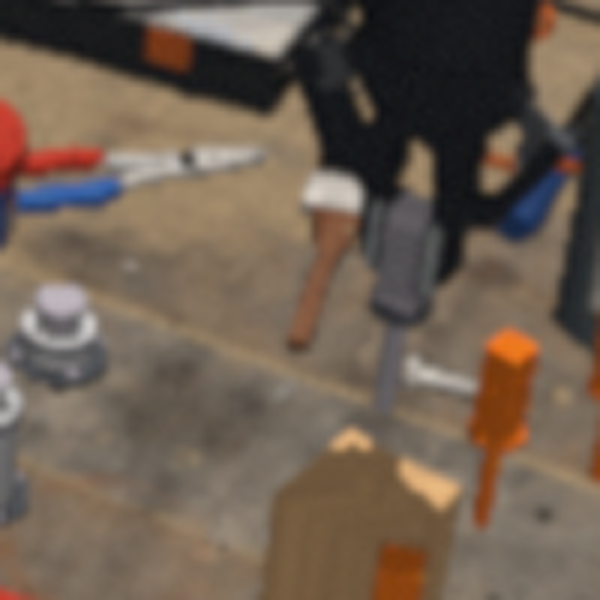

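The pin is lifted clear. The collar is at about (393,310) and the tip at about (385,412). I'll compare these with the projected positions.

```bash
python3 - <<'E'
from h import *
for dz in(-79,-75,-19,-13): print(dz,((w2px('scene',[457.5,-311.7,202.1+dz])-[355,165]+.5)*6-.5).round(1))
for n,p in dict(tub=(613,20,70),tape=(508,21,67),wood=(403,16,45)).items(): print(n,w2px('top',p)*1.25)
E
```

```text
-79 [386.9 414.2]
-75 [388.  407.5]
-19 [403.2 309.9]
-13 [404.9 299.1]
tub [395.8375342  208.22109209]
tape [394.95200325 258.00819661]
wood [397.03460732 307.89372152]
```

Request:
{"api": "arm_command", "payload": {"targets": [[[0.0157,0.036,0,0,0,0,-1],[0.0157,0.036,0,0,0,0,-1],[0.0157,0.036,0,0,0,0,-1],[0.0157,0.036,0,0,0,0,-1],[0.0157,0.036,0,0,0,0,-1],[0.0157,0.036,0,0,0,0,-1],[0,0,-0.025,0,0,0,-1],[0,0,-0.025,0,0,0,-1],[0,0,-0.015,0,0,0,-1],[0,0,0,0,0,0,-1]]]}}

```text
time: 7.4
tool_pos: [551.0, -95.8, 136.6]
tcp_rot: [180.0, -0.2, 175.1]
ft_force: [-1.5, -0.3, -1.8]
finger_gap: 19.4
grip_force: 59.2
```

```bash
python3 - <<'E'
from h import *
s=status.sense(); print(s['tool_pos'],s['tcp_rot'],s['ft_force'],s['grip_force'])
x,y,z=s['tool_pos']
a=viewer.snapshot('scene')[175:255,325:425,::-1]
print(((w2px('scene',[x,y,z-79])-[325,175]+.5)*7-.5).round(1),((w2px('scene',[551.8,-96,40])-[325,175]+.5)*7-.5).round(1))
cv2.imwrite('pics/s3.png',cv2.resize(a,None,fx=7,fy=7,interpolation=cv2.INTER_CUBIC))
E
```

```text
[551.03151326 -95.84106154 136.6114704 ] [179.9649949   -0.18535098 175.07336166] [-1.4619954  -0.33253412 -1.83677895] 59.20132577419281
[285.7 249.4] [284.5 280.1]
```

View pics/s3.png

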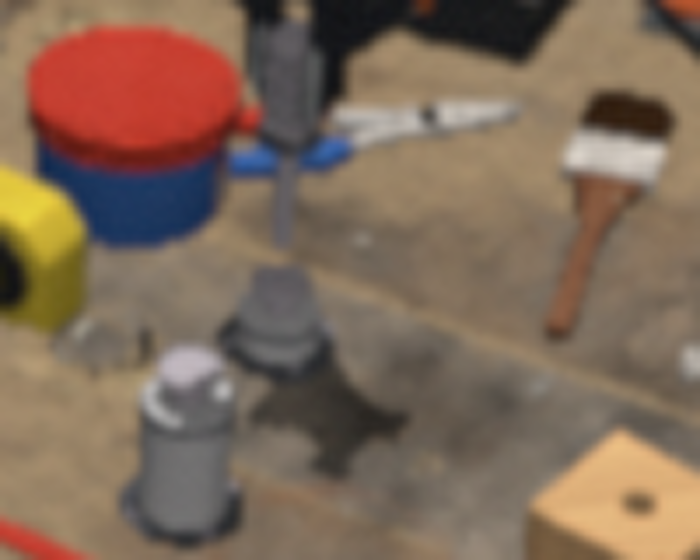

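The tip at (283,247) sits above the short cap's centre at about (283,282), which agrees with the projection. Descending.

Request:
{"api": "arm_command", "payload": {"targets": [[[0.0006,0,-0.006,0,0,0,-1],[0,0,-0.006,0,0,0,-1],[0,0,-0.004,0,0,0,-1],[0,0,-0.002,0,0,0,-1],[0,0,-0.001,0,0,0,-1],[0,0,0,0,0,0,-1]]]}}

```text
time: 8.2
tool_pos: [552.8, -96.1, 119.3]
tcp_rot: [-180.0, 0.0, 175.1]
ft_force: [-0.0, -0.4, -3.0]
finger_gap: 19.4
grip_force: 59.2
```

Request:
{"api": "arm_command", "payload": {"targets": [[[0,0,-0.001,0,0,0,-1],[0,0,-0.001,0,0,0,-1],[0,0,-0.001,0,0,0,-1],[0,0,0,0,0,0,-1],[0,0,0,0,0,0,-1]]]}}

```text
time: 8.82
tool_pos: [553.0, -96.1, 116.5]
tcp_rot: [-180.0, 0.0, 175.1]
ft_force: [0.1, -0.3, 0.3]
finger_gap: 19.1
grip_force: 59.5
```

Request:
{"api": "arm_command", "payload": {"targets": [[[0,0,-0.001,0,0,0,-1],[0,0,-0.001,0,0,0,-1],[0,0,0,0,0,0,-1],[0,0,0,0,0,0,-1],[0,0,0,0,0,0,-1],[0,0,0,0,0,0,-1]]]}}

```text
time: 9.57
tool_pos: [552.9, -96.1, 114.4]
tcp_rot: [-180.0, 0.0, 175.1]
ft_force: [0.8, -0.8, 2.7]
finger_gap: 18.9
grip_force: 59.7
```

Both force and travel indicate roughly 4 mm of depression. Lifting, then on to the tall gauge at (428.4, -117.4).

Request:
{"api": "arm_command", "payload": {"targets": [[[0,0,0.02,0,0,0,-1],[0,0,0.03,0,0,0,-1],[0,0,0.027,0,0,0,-1],[-0.0248,-0.0043,0,0,0,0,-1],[-0.0248,-0.0043,0,0,0,0,-1],[-0.0248,-0.0043,0,0,0,0,-1],[-0.0248,-0.0043,0,0,0,0,-1],[-0.0248,-0.0043,0,0,0,0,-1],[0,0,-0.015,0,0,0,-1],[0,0,0,0,0,0,-1]]]}}

```text
time: 10.82
tool_pos: [428.1, -117.2, 175.3]
tcp_rot: [180.0, -0.1, 175.1]
ft_force: [0.3, -1.0, -2.2]
finger_gap: 19.3
grip_force: 59.2
```

```bash
python3 - <<'E'
from h import *
s=status.sense(); print(s['tool_pos'],s['tcp_rot'],s['ft_force'],s['grip_force'])
x,y,z=s['tool_pos']
a=viewer.snapshot('scene')[165:265,315:415,::-1]
print(((w2px('scene',[x,y,z-79])-[315,165]+.5)*6-.5).round(1),((w2px('scene',[428.4,-117.4,80])-[315,165]+.5)*6-.5).round(1))
cv2.imwrite('pics/s4.png',cv2.resize(a,None,fx=6,fy=6,interpolation=cv2.INTER_CUBIC))
E
```

```text
[ 428.13982062 -117.17303701  175.30110517] [ 1.79956713e+02 -1.06840945e-01  1.75066825e+02] [ 0.33376167 -1.0454395  -2.22510784] 59.229742884635925
[225.4 349.3] [224.6 375.6]
```

View pics/s4.png

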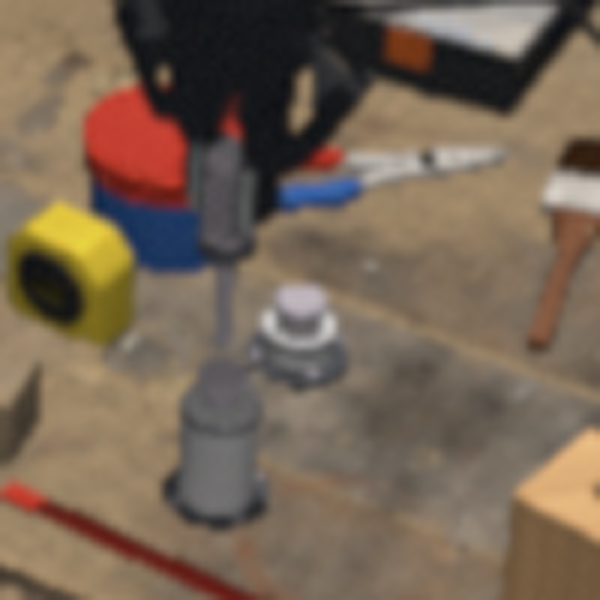

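The tip at (223,346) is above the tall cap's centre at about (223,374), and the short cap is up again. Pressing.

Request:
{"api": "arm_command", "payload": {"targets": [[[0,0,-0.006,0,0,0,-1],[0,0,-0.006,0,0,0,-1],[0,0,-0.003,0,0,0,-1],[0,0,-0.001,0,0,0,-1],[0,0,-0.001,0,0,0,-1],[0,0,-0.001,0,0,0,-1],[0,0,-0.001,0,0,0,-1],[0,0,0,0,0,0,-1],[0,0,0,0,0,0,-1]]]}}

```text
time: 12.0
tool_pos: [428.9, -117.6, 157.5]
tcp_rot: [-180.0, 0.0, 175.1]
ft_force: [-0.2, 0.2, -0.2]
finger_gap: 19.1
grip_force: 59.3
```

Request:
{"api": "arm_command", "payload": {"targets": [[[0,0,-0.001,0,0,0,-1],[0,0,-0.001,0,0,0,-1],[0,0,-0.001,0,0,0,-1],[0,0,0,0,0,0,-1],[0,0,0,0,0,0,-1],[0,0,0,0,0,0,-1],[0,0,0,0,0,0,-1]]]}}

```text
time: 12.88
tool_pos: [428.9, -117.6, 154.4]
tcp_rot: [-180.0, 0.0, 175.1]
ft_force: [0.1, 0.8, 2.3]
finger_gap: 19.1
grip_force: 59.6
```

Request:
{"api": "arm_command", "payload": {"targets": [[[0,0,0.025,0,0,0,-1],[0,0,0.027,0,0,0,-1],[0.006,0.05,0,0,0,0,-1],[0.006,0.05,0,0,0,0,-1],[0.006,0.05,0,0,0,0,-1],[0.006,0.05,0,0,0,0,-1],[0.006,0.05,0,0,0,0,-1],[0.006,0.05,0,0,0,0,-1],[0.006,0.05,0,0,0,0,-1],[0.006,0.05,0,0,0,0,-1]]]}}

```text
time: 14.12
tool_pos: [476.3, 283.9, 205.3]
tcp_rot: [-179.9, -0.1, 175.1]
ft_force: [0.5, -0.9, -1.1]
finger_gap: 19.3
grip_force: 59.3
```

Request:
{"api": "arm_command", "payload": {"targets": [[[0,0.015,0,0,0,0,-1],[0,0.015,0,0,0,0,-1],[0,0,0,0,0,0,-1],[0,0,0,0,0,0,-1],[0,0,0,0,0,0,-1]]]}}

```text
time: 14.75
tool_pos: [477.0, 311.5, 206.4]
tcp_rot: [-180.0, 0.0, 175.0]
ft_force: [-0.1, -0.7, -2.2]
finger_gap: 19.3
grip_force: 59.7
```

```bash
python3 - <<'E'
from h import *
s=status.sense(); print(s['tool_pos'],s['tcp_rot'],s['ft_force'],s['joint_pos'])
x,y,z=s['tool_pos']
a=viewer.snapshot('scene')[130:230,200:310,::-1]; b=viewer.snapshot('top')[190:260,180:280,::-1]
print(((w2px('scene',[x,y,z-79])-[200,130]+.5)*5-.5).round(1),((w2px('scene',[477.4,313.3,48])-[200,130]+.5)*5-.5).round(1))
f=lambda i:cv2.resize(i,None,fx=5,fy=5,interpolation=cv2.INTER_CUBIC)
cv2.imwrite('pics/s5.png',f(a))
E
```

```text
[477.04304882 311.47155652 206.42264395] [-1.79992093e+02  9.82129084e-03  1.75013254e+02] [-0.07863306 -0.74031874 -2.23808769] [ 2.79930512e+01  3.51764503e+00  9.20795759e+01 -1.20361296e-02
  8.43988443e+01 -5.70190281e+01]
[241.9 171.2] [249.2 270.4]
```

View pics/s5.png

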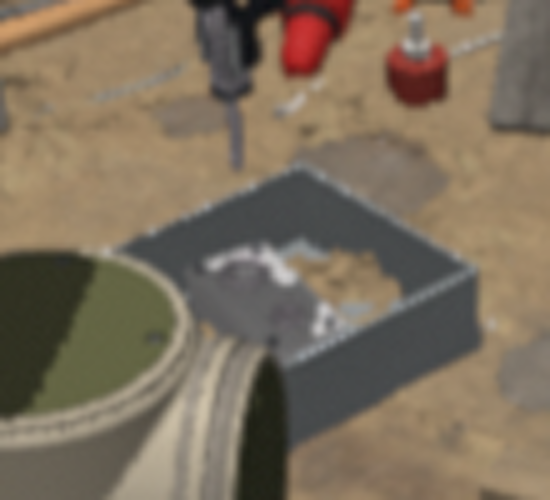

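The picture shows the pin hanging upright at (238,168), above the shadowed wider bush at about (245,270). Both are within about 1 px of the projections, so I'm lowering to about 11 mm above the mouth.

Request:
{"api": "arm_command", "payload": {"targets": [[[0.0004,0.0018,-0.015,0,0,0,-1],[0,0,-0.015,0,0,0,-1],[0,0,-0.015,0,0,0,-1],[0,0,-0.012,0,0,0,-1],[0,0,-0.008,0,0,0,-1],[0,0,-0.003,0,0,0,-1],[0,0,0,0,0,0,-1],[0,0,0,0,0,0,-1],[0,0,0,0,0,0,-1],[0,0,0,0,0,0,-1]]]}}

```text
time: 16.1
tool_pos: [477.4, 314.3, 138.6]
tcp_rot: [180.0, 0.0, 175.1]
ft_force: [0.5, 0.2, -2.0]
finger_gap: 19.2
grip_force: 59.8
```

```bash
python3 - <<'E'
from h import *
s=status.sense(); print(s['time'],s['tool_pos'],s['tcp_rot'],s['ft_force'],s['grip_force'],abs(s['qd']).max())
# bystander check by re-measuring the saved t0 vs now around wood block, tape and pencil
o=cv2.resize(cv2.imread('pics/t0.png'),(640,400)).astype(int); n=viewer.snapshot('top')[:,:,::-1].astype(int)
for k,(x,y) in dict(wood=(318,246),tape=(316,206),pencil=(365,259),bolt=(429,162),short=(359,192),tall=(368,237)).items():
    a=o[y-15:y+15,x-20:x+20].astype('float32');b=n[y-15:y+15,x-20:x+20].astype('float32')
    print(k,np.round(cv2.phaseCorrelate(a.mean(2),b.mean(2)),2) if 0 else [np.round(v,2) for v in cv2.phaseCorrelate(np.float32(a.mean(2)),np.float32(b.mean(2)))])
E
```

```text
16.1 [477.35656217 314.32023865 138.59531805] [1.79985209e+02 2.43803483e-02 1.75085230e+02] [ 0.49186999  0.18152946 -2.04847276] 59.8331093788147 0.12965618924609137
wood [array([-0.01,  0.03]), np.float64(0.99)]
tape [array([ 0.1, -0. ]), np.float64(0.93)]
pencil [array([0.13, 0.02]), np.float64(0.98)]
bolt [array([ 0.  , -0.05]), np.float64(1.0)]
short [array([-0.04, -0.01]), np.float64(0.99)]
tall [array([ 0.06, -0.02]), np.float64(0.99)]
```

The arm is at rest, the pin is held and nothing has shifted.

```bash
python3 -c "
from bench import job
print(job.hand_in())"
```

```text
the job is handed in; nothing more can be done
None
```

I pressed both gauges roughly 4 mm (estimated from force and travel), short first, then carried the pin over the tray wall and handed in at about 16 s with it gripped upright and its tip about 11 mm above the wider bush's mouth. The hand-in returned no verdict; a before-and-after picture comparison showed no shift in the bystanders.

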